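# Find the full tea caddy by its weight

### The arm

A 7-joint arm with a two-finger parallel gripper is mounted at the origin on a cart in front of the work surface, level with it; the furniture and walls round the work are solid. World frame = base frame: x ahead of the robot, y to its left, z up, the work surface at z = 0. Lengths are in m, angles in rad, forces in N, time in s.
With the tool pointing down it reaches from about 0.35 to 0.9 m from the base axis. Payload 7.2 kg.
Tool frame: the origin (TCP) lies midway between the tips of the shut fingers; the grasp point (between the pads) lies 19 mm behind it; z points along the fingers, y is the line along which they close (so a half turn about z gives the same grasp; the last joint's range is limited). The gripper opens to 85 mm and grips with 20 to 120 N. Pads are 22 mm wide; open, the fingers measure 114 mm over their backs; the gripper's body (76 mm by 85 mm) begins 54 mm behind the grasp point. The pads swing forward as they close: fully open they stand 13 mm farther back than shut.
Start: joints at [1.124, 0.411, -0.013, 1.596, 0.006, 1.134, -0.082], TCP at [0.231, -0.581, 0.231] pointing down, gripper open.
Joint ranges: [-2.95, 2.95], [-0.29, 1.99], [-1.47, 1.44], [0.14, 2.54], [-1.03, 4.17], [0.13, 1.85], [-2.86, 2.86]. Speed limits (rad/s): [2.39, 2.39, 3.01, 3.01, 3.14, 3.14, 3.14].

### API

Orientations are given as a 3x3 rotation matrix whose columns are the frame's x, y, z axes.
In Python, from bench import robot gives the robot as it stands.
- The arm moves only by the shell command python3 -m creep 'ROWS' [FORCE]. ROWS is JSON, a list that holds one entry, the list of rows, each a list of 7 numbers: the turn, a rotation vector about the tool's x, y, z scaled (see below), then the shift along the tool's x, y, z scaled (see below), then the opening, from 0 (shut) to 1 (fully open). In form: [[[rx, ry, rz, x, y, z, claw], ...]]. A call has 1 to 8 rows; each row is the pose to reach, as a shift and turn from the pose commanded when the call began, along the tool's axes at that moment; what a row does not reach only later rows make up. The controller multiplies each number of a shift by 200 mm and each number of a turn by pi/2 rad. A row lasts 1/10 s, in which the tool goes at most 50 mm and 8.59 degrees, less where a joint would pass 70% of its speed; a pose out of reach is approached as far as the arm can. A call with a number of a shift or a turn outside -1 to 1 is refused whole. A call with a gripper value outside its range is refused whole. The fingers move at their own pace and stop on an object; FORCE is the grip in N (left out, the last holds). Time passes only in rows, so rows that repeat a pose let the fingers close. It gives the time, the measured TCP pose, the force, the opening and the grip force at its end, in the units of the state.
- robot.state(): the state, without advancing time (a new reading comes with each control period).
- robot.camera(name): name is "side" or "top"; returns a dict with "frame" (480x640x3 uint8, blue, green, red), "z_map" (480x640 float32, m along the optical axis (not along the pixel's ray), 0 where there is no reading), "mtx" (3x3 intrinsics, pixels), "xyz" and "attitude" of the camera in the world. Camera axes: x right, y up, looking along -z (the intrinsics and any distortion apply to the point x, -y, -z); pixel columns grow to the right and rows downward; lengths in m; the calibration is good to about 2 mm. A picture is of the moment at which its call begins.
- robot.finish_job(): hands the job in; it is judged then, once.
The state is a dict: "clock": time; "qpos": joint angles; "qvel": joint speeds; "effort": joint torques, N m; "eef_pos": TCP position; "eef_rot": TCP orientation; "force": force on the tool from outside, world axes, zero at the start; "moment": the same for the moment, N m; "finger_gap": finger opening in m; "grip_force": force on a finger pad.
Only numpy, scipy, OpenCV 4.12 (cv2) and the standard library are available. Lean on these libraries where they do the work, as an engineer would, in place of code of your own. Each camera call takes 0.05 s, during which the arm holds its last target. There are 200 camera calls.

### The job

One of the three steel tea caddies on the worktop is still full and the other two are empty; they look alike, so lift them to feel which is the heavy one. Stand the full caddy upright on the oak board, anywhere on its bare wood, and leave the empty ones standing where they stood, set back in place if you picked them up.

Things in the scene. Friction and masses are not known exactly. Their poses are not given: they have to be found in the camera images.
- caddy_a_mid (a point): one of three alike plain round steel caddies with a closed flat lid: 57 mm across, 76 mm tall, the lid being the top 17 mm. This point is on its axis half-way up, 38 mm above its foot; z points up along the axis. The lid stays on. Full it weighs about 400 g, empty about 80 g
- caddy_b_mid (a point): one of three alike plain round steel caddies with a closed flat lid: 57 mm across, 76 mm tall, the lid being the top 17 mm. This point is on its axis half-way up, 38 mm above its foot; z points up along the axis. The lid stays on. Full it weighs about 400 g, empty about 80 g
- caddy_c_mid (a point): one of three alike plain round steel caddies with a closed flat lid: 57 mm across, 76 mm tall, the lid being the top 17 mm. This point is on its axis half-way up, 38 mm above its foot; z points up along the axis. The lid stays on. Full it weighs about 400 g, empty about 80 g
- board_centre (a point): oak board lying flat and fixed on the worktop, 230 mm (its x) by 380 mm (its y), 18 mm thick. This point is the centre of its top face, z up; its y axis runs along its length towards the end nearer the robot. A white bowl (105 mm across, 51 mm high) stands 90 to 125 mm from this point towards the far end; the near half is bare
Things that resemble listed ones, but are neither listed nor needed, are in the scene too. Leave any purple or yellow look-alike of the part that bears caddy_a_mid alone.

How it is judged:
By the outcome, as a careful person would: the job done as asked, in the order asked, and still so for the second after the job is handed in, with the robot touching nothing.
It also fails if it takes over 72 s, if anything falls off the work surface, if the arm or the gripper's body presses on something with over 40 N, if the wrist force passes 120 N, or if a joint passes its speed limit or range.

## Working session

There is one attempt and no reset: what is moved stays moved. The work goes in short steps, Python scripts to look and compute and a shell command to move; the robot and the scene stay as the last step left them, time stands still between calls to the robot, and variables do not carry over. Pictures are saved under pics/ and viewed, at most 10 in all, crops included, and the job is handed in when it is done.

```bash
mkdir -p pics; python3 - <<'E'
from bench import robot
import cv2,numpy as np
for n in("top","side"):
    c=robot.camera(n);cv2.imwrite(f"pics/{n}0.png",c["frame"]);np.savez(f"{n}0.npz",**c)
    print(n,c["mtx"],c["xyz"],c["attitude"],[k for k in c])
s=robot.state();print(s)
E
```

```text
top [[545.53319347   0.         331.57946887]
 [  0.         545.53319347 238.77360691]
 [  0.           0.           1.        ]] [0.38220892 0.07004042 1.1063781 ] [[-1.69371453e-03  9.94872694e-01 -1.01120984e-01]
 [-9.99775199e-01  4.52527438e-04  2.11977860e-02]
 [ 2.11348585e-02  1.01134155e-01  9.94648280e-01]] ['frame', 'z_map', 'mtx', 'xyz', 'attitude']
side [[454.01903287   0.         311.71438429]
 [  0.         454.01903287 239.46301414]
 [  0.           0.           1.        ]] [-0.03475683  0.36231502  0.63152564] [[-0.5143246   0.57913727 -0.63251105]
 [-0.85753778 -0.35586581  0.37146801]
 [-0.00995809  0.73345726  0.67966263]] ['frame', 'z_map', 'mtx', 'xyz', 'attitude']
{'clock': 0.1, 'qpos': array([ 1.12379872,  0.41184699, -0.01272681,  1.59696552,  0.00559395,
        1.13427007, -0.08220655]), 'qvel': array([ 0.0005513 , -0.00090467,  0.00014976, -0.00192156,  0.00077053,
        0.00024626, -0.00056089]), 'effort': array([ 3.79831356e-03, -6.01824117e+01,  6.85094185e-01, -3.00085509e+01,
        1.41690590e-02,  6.41827690e-03, -8.97573983e-06]), 'eef_pos': array([ 0.23093934, -0.58029402,  0.23051808]), 'eef_rot': array([[ 9.29099322e-01,  3.69829776e-01, -6.21357647e-04],
       [ 3.69830287e-01, -9.29098396e-01,  1.31500430e-03],
       [-9.09746487e-05, -1.45156648e-03, -9.99998942e-01]]), 'force': array([-0.62077685,  0.14491623, -0.91561542]), 'moment': array([-0.0384597 ,  0.05961013, -0.01097869]), 'grip_force': 0.0, 'finger_gap': 0.08531615713773752}
```

View pics/top0.png

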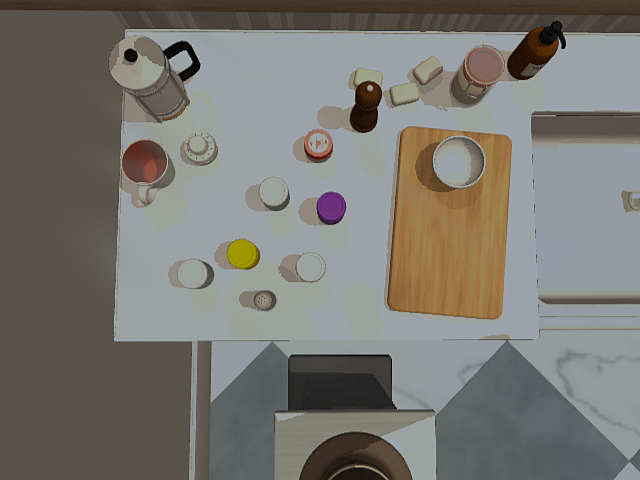

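View pics/side0.png

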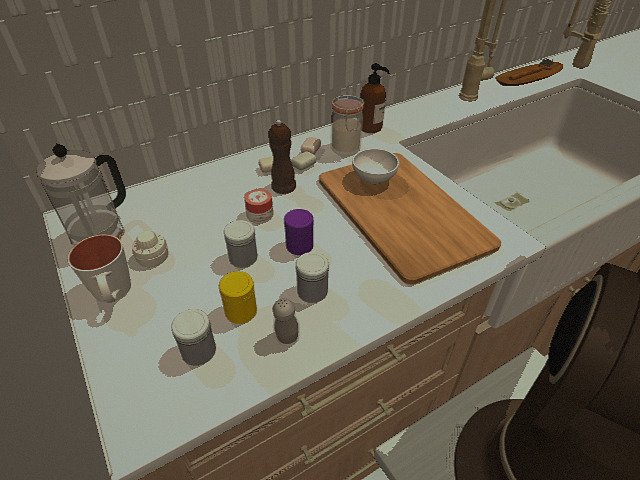

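The steel caddies in the top view are at (193,274), (274,194) and (310,268): all three are plain grey with flat lids. The purple (331,208) and yellow (242,254) ones are look-alikes. The shaker at (264,300) is too small, the red jar at (318,145) has a printed lid, and (199,148) is a timer. I'll confirm this in an enlarged crop and measure.

```bash
cat > h.py <<'E'
import numpy as np,cv2
def cloud(c):
    K=c["mtx"];z=c["z_map"];v,u=np.mgrid[:480,:640]
    p=np.stack([(u-K[0,2])/K[0,0]*z,-(v-K[1,2])/K[1,1]*z,-z],-1)
    return p@c["attitude"].T+c["xyz"]
def lid(c,uv,zlo=.06,zhi=.09,r=24):
    P=cloud(c);v,u=np.mgrid[:480,:640]
    m=(np.hypot(u-uv[0],v-uv[1])<r)&(P[...,2]>zlo)&(P[...,2]<zhi)&(c["z_map"]>0)
    m=m.astype(np.uint8)
    n,l=cv2.connectedComponents(m);k=l[uv[1],uv[0]];m=l==k
    q=P[m];zt=np.median(q[:,2]);q=q[abs(q[:,2]-zt)<.005]
    (x,y),rr=cv2.minEnclosingCircle((q[:,:2]*1000).astype(np.float32))
    return q[:,:2].mean(0).round(4),np.round([x/1000,y/1000,rr/1000,zt],4),len(q)
E
python3 - <<'E'
from h import *
t=np.load("top0.npz");s=np.load("side0.npz")
for n,uv in dict(L=(193,272),M=(273,191),R=(310,266),pur=(331,206),yel=(241,252)).items(): print(n,*lid(t,uv))
for n,uv in dict(L=(192,323),M=(239,230),R=(312,264)).items(): print("side",n,*lid(s,uv))
P=cloud(t)
for uv in[(264,299),(318,143),(458,162),(450,240),(403,128),(511,134),(389,311),(499,317)]:print(uv,P[uv[1],uv[0]].round(3))
f=np.hstack([cv2.resize(t["frame"][170:320,160:345],None,fx=2.1,fy=2.1,interpolation=2),cv2.resize(s["frame"][200:380,150:350],(389,315),interpolation=2)])
cv2.imwrite("pics/crop1.png",f)
E
```

```text
L [0.4221 0.3109] [0.4218 0.3111 0.0287 0.0746] 714
M [0.5791 0.16  ] [0.5798 0.1606 0.0288 0.0746] 668
R [0.4346 0.0888] [0.4348 0.0888 0.0281 0.0745] 686
pur [0.5511 0.0492] [0.5513 0.0489 0.0286 0.0746] 669
yel [0.4603 0.2189] [0.4605 0.2194 0.0284 0.0746] 695
side L [0.4184 0.3111] [0.4205 0.311  0.0287 0.074 ] 949
side M [0.5755 0.1608] [0.5783 0.1608 0.0294 0.0739] 527
side R [0.4309 0.0896] [0.4332 0.0881 0.0292 0.0739] 657
(264, 299) [0.374 0.173 0.092]
(318, 143) [0.681 0.074 0.049]
(458, 162) [ 0.649 -0.21   0.027]
(450, 240) [ 0.49  -0.192  0.019]
(403, 128) [ 0.727 -0.103  0.001]
(511, 134) [ 0.715 -0.33  -0.   ]
(389, 311) [ 0.348 -0.069 -0.002]
(499, 317) [ 0.336 -0.292 -0.001]
```

View pics/crop1.png

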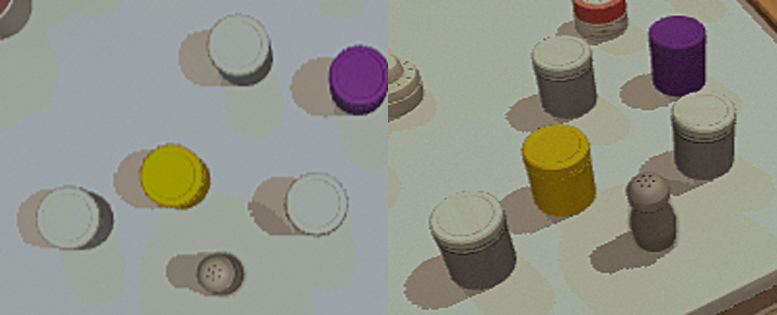

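Confirmed: all three are bare steel with flat lids, at L (.4215,.311), M (.579,.1605) and R (.434,.0885). A single yaw with the closing axis along about (.92,.38) clears every neighbour. I'll start moving over to R.

```bash
cat >> h.py <<'E'
def go(x,y,z,yaw=None):
    """shift/turn numbers to TCP target; yaw=deg of tool y axis in world"""
    from bench import robot
    from scipy.spatial.transform import Rotation as R
    s=robot.state();A=s["eef_rot"];d=np.array([x,y,z])-s["eef_pos"]
    r=np.zeros(3)
    if yaw is not None:
        a=np.deg2rad(yaw);Y=np.array([np.cos(a),np.sin(a),0]);Z=np.array([0,0,-1.])
        r=R.from_matrix(A.T@np.c_[np.cross(Y,Z),Y,Z]).as_rotvec()
    print("t%.1f"%s["clock"],s["eef_pos"].round(4),"turn",(r/(np.pi/2)).round(3),"shift",(A.T@d/.2).round(3),"rows %.1f %.1f"%(np.linalg.norm(d)/.05,np.rad2deg(np.linalg.norm(r))/8.59),"F",s["force"].round(2),"gap",round(s["finger_gap"],4),"grip",round(s["grip_force"],1))
E
python3 -m creep '[[[0,0,-0.7,0.8,-1,0,1],[0,0,-0.7,0.8,-1,0,1],[0,0,-0.7,0.8,-1,0,1],[0,0,-0.7,0.8,-1,0,1],[0,0,-0.7,0.8,-1,0,1],[0,0,-0.7,0.8,-1,0,1],[0,0,-0.7,0.8,-1,0,1],[0,0,-0.7,0.8,-1,0,1]]]' 30
python3 -c "from h import *;go(.434,.0885,.15,22.5)"
```

```text
clock: 0.9
eef_pos: [0.3059, -0.3351, 0.2313]
eef_rot: [[0.086, 0.996, -0.0], [0.996, -0.086, -0.0], [-0.0, -0.0, -1.0]]
force: [0.8, -0.1, -0.1]
finger_gap: 0.0854
grip_force: 0.0
t0.9 [ 0.3059 -0.3351  0.2313] turn [-0.     0.    -0.305] shift [2.165 0.457 0.406] rows 9.0 3.2 F [ 0.8  -0.15 -0.06] gap 0.0854 grip 0.0
```

```bash
python3 -m creep '[[[0,0,-0.305,1,0.2,0,1],[0,0,-0.305,1,0.2,0,1],[0,0,-0.305,1,0.2,0,1],[0,0,-0.305,1,0.2,0,1],[0,0,-0.305,1,0.2,0,1]]]'
python3 -c "from h import *;go(.434,.0885,.15,22.5)"
```

```text
clock: 1.4
eef_pos: [0.3653, -0.1349, 0.2316]
eef_rot: [[-0.385, 0.923, 0.001], [0.923, 0.385, 0.001], [0.0, 0.001, -1.0]]
force: [0.1, -0.2, 0.2]
finger_gap: 0.0855
grip_force: 0.0
t1.4 [ 0.3653 -0.1349  0.2316] turn [ 0.001 -0.     0.002] shift [0.898 0.747 0.409] rows 5.0 0.0 F [ 0.12 -0.18  0.19] gap 0.0855 grip 0.0
```

```bash
python3 -m creep '[[[0,0,0,0.9,0.745,0.4,1],[0,0,0,0.9,0.745,0.4,1],[0,0,0,0.9,0.745,0.4,1],[0,0,0,0.9,0.745,0.4,1],[0,0,0,0.9,0.745,0.4,1],[0,0,0,0.9,0.745,0.4,1],[0,0,0,0.9,0.745,0.4,1]]]'
python3 -c "from h import *;go(.434,.0885,.022,22.5)"
```

```text
clock: 2.1
eef_pos: [0.4337, 0.0833, 0.1505]
eef_rot: [[-0.38, 0.925, -0.002], [0.925, 0.38, 0.0], [0.001, -0.002, -1.0]]
force: [0.0, -1.4, 0.3]
finger_gap: 0.0855
grip_force: 0.0
t2.1 [0.4337 0.0833 0.1505] turn [-0.001 -0.001 -0.002] shift [0.023 0.013 0.643] rows 2.6 0.0 F [ 0.03 -1.41  0.33] gap 0.0855 grip 0.0
```

```bash
python3 -m creep '[[[0,0,0,0.01,0,0.1,1],[0,0,0,0.01,0,0.25,1],[0,0,0,0.01,0,0.25,1]]]'
python3 -c "from h import *;go(.434,.0885,.022,22.5)"
```

```text
clock: 2.4
eef_pos: [0.4314, 0.0817, 0.0992]
eef_rot: [[-0.375, 0.927, -0.005], [0.927, 0.375, -0.002], [0.0, -0.005, -1.0]]
force: [-0.7, -0.1, 0.4]
finger_gap: 0.0856
grip_force: 0.0
t2.4 [0.4314 0.0817 0.0992] turn [-0.003 -0.    -0.006] shift [0.027 0.027 0.386] rows 1.6 0.1 F [-0.74 -0.06  0.44] gap 0.0856 grip 0.0
```

```bash
python3 -m creep '[[[0,0,0,0.025,0.025,0,1],[0,0,0,0.025,0.025,0.2,1],[0,0,0,0.025,0.025,0.38,1],[0,0,0,0.025,0.025,0.38,1],[0,0,0,0.025,0.025,0.38,1]]]'
python3 -c "from h import *;go(.434,.0885,.022,22.5)"
```

```text
clock: 2.9
eef_pos: [0.4369, 0.0912, 0.0266]
eef_rot: [[-0.377, 0.926, 0.0], [0.926, 0.377, -0.0], [-0.0, 0.0, -1.0]]
force: [0.0, 0.2, 0.8]
finger_gap: 0.0856
grip_force: 0.0
t2.9 [0.4369 0.0912 0.0266] turn [ 0.     0.    -0.004] shift [-0.007 -0.018  0.023] rows 0.1 0.0 F [0.   0.23 0.83] gap 0.0856 grip 0.0
```

```bash
python3 -m creep '[[[0,0,0,0,-0.01,0.01,1],[0,0,0,0,-0.01,0.01,1],[0,0,0,0,-0.01,0.01,0.4],[0,0,0,0,-0.01,0.01,0.4],[0,0,0,0,-0.01,0.01,0.4],[0,0,0,0,-0.01,0.01,0.4],[0,0,0,0,-0.01,0.01,0.4],[0,0,0,0,-0.01,0.01,0.4]]]' 30
python3 -c "from h import *;go(.434,.0885,.022,22.5)"
```

```text
clock: 3.7
eef_pos: [0.4344, 0.0899, 0.0241]
eef_rot: [[-0.377, 0.926, 0.0], [0.926, 0.377, -0.001], [-0.001, -0.0, -1.0]]
force: [-3.8, -2.2, 12.6]
finger_gap: 0.0561
grip_force: 29.6
t3.7 [0.4344 0.0899 0.0241] turn [-0.     0.001 -0.004] shift [-0.006 -0.005  0.01 ] rows 0.1 0.0 F [-3.83 -2.21 12.57] gap 0.0561 grip 29.6
```

```bash
python3 -m creep '[[[0,0,0,0,0,-0.08,0.4],[0,0,0,0,0,-0.15,0.4],[0,0,0,0,0,-0.15,0.4],[0,0,0,0,0,-0.15,0.4],[0,0,0,0,0,-0.15,0.4],[0,0,0,0,0,-0.15,0.4],[0,0,0,0,0,-0.15,0.4]]]'
python3 -c "from h import *;go(.434,.0885,.022,22.5)"
python3 -m creep '[[[0,0,0,0,0,0,0.4],[0,0,0,0,0,0,0.4],[0,0,0,0,0,0,0.4]]]'
python3 -c "from h import *;go(.434,.0885,.022,22.5)"
```

```text
clock: 4.4
eef_pos: [0.434, 0.0902, 0.0528]
eef_rot: [[-0.377, 0.926, -0.001], [0.926, 0.377, -0.0], [0.0, -0.001, -1.0]]
force: [0.9, -0.7, -3.1]
finger_gap: 0.0561
grip_force: 33.9
t4.4 [0.434  0.0902 0.0528] turn [-0.001 -0.    -0.004] shift [-0.008 -0.003  0.154] rows 0.6 0.0 F [ 0.9  -0.74 -3.12] gap 0.0561 grip 33.9
clock: 4.7
eef_pos: [0.4343, 0.0903, 0.0532]
eef_rot: [[-0.377, 0.926, -0.0], [0.926, 0.377, -0.0], [-0.0, -0.0, -1.0]]
force: [-0.2, 0.2, -4.0]
finger_gap: 0.0562
grip_force: 33.9
t4.7 [0.4343 0.0903 0.0532] turn [-0.     0.    -0.004] shift [-0.008 -0.005  0.156] rows 0.6 0.0 F [-0.22  0.24 -4.03] gap 0.0562 grip 33.9
```

−4.0 N held steadily in free air (the no-load reading is about 0 to 0.4), so R is the full one, about 400 g. The others can stay put. Now I'll carry it to the near half of the board, around (.43,−.19).

```bash
python3 -m creep '[[[0,0,0,0,0,-0.1,0.4],[0,0,0,0,0,-0.3,0.4],[0,0,0,0,0,-0.3,0.4],[0,0,0,0,0,-0.3,0.4]]]' 40
python3 -c "from h import *;go(.43,-.19,.11,22.5)"
```

```text
clock: 5.1
eef_pos: [0.4349, 0.09, 0.1138]
eef_rot: [[-0.377, 0.926, 0.002], [0.926, 0.377, -0.0], [-0.001, 0.002, -1.0]]
force: [-0.0, 0.3, -4.8]
finger_gap: 0.0558
grip_force: 46.7
t5.1 [0.4349 0.09   0.1138] turn [ 0.001  0.001 -0.004] shift [-1.288 -0.55   0.019] rows 5.6 0.0 F [-0.02  0.26 -4.75] gap 0.0558 grip 46.7
```

Two legs, with gentle acceleration.

```bash
python3 -m creep '[[[0,0,0,-0.1,-0.04,0,0.4],[0,0,0,-0.25,-0.11,0,0.4],[0,0,0,-0.45,-0.19,0,0.4],[0,0,0,-0.65,-0.28,0,0.4],[0,0,0,-0.8,-0.34,0,0.4],[0,0,0,-0.9,-0.38,0,0.4]]]'
python3 -m creep '[[[0,0,0,-0.1,-0.04,0,0.4],[0,0,0,-0.2,-0.09,0,0.4],[0,0,0,-0.3,-0.13,0,0.4],[0,0,0,-0.36,-0.155,0,0.4],[0,0,0,-0.39,-0.17,0,0.4],[0,0,0,-0.39,-0.17,0,0.4],[0,0,0,-0.39,-0.17,0,0.4],[0,0,0,-0.39,-0.17,0,0.4]]]'
python3 -c "from h import *;go(.43,-.19,.044,22.5)"
```

```text
clock: 5.7
eef_pos: [0.4303, -0.1079, 0.1118]
eef_rot: [[-0.374, 0.927, -0.003], [0.927, 0.374, -0.0], [0.001, -0.003, -1.0]]
force: [0.3, -0.3, -3.1]
finger_gap: 0.0558
grip_force: 46.7
clock: 6.5
eef_pos: [0.4299, -0.189, 0.1133]
eef_rot: [[-0.379, 0.926, 0.0], [0.926, 0.379, 0.0], [0.0, 0.0, -1.0]]
force: [0.5, 0.2, -4.6]
finger_gap: 0.0562
grip_force: 46.7
t6.5 [ 0.4299 -0.189   0.1133] turn [ 0.    -0.    -0.003] shift [-0.005 -0.001  0.346] rows 1.4 0.0 F [ 0.49  0.15 -4.59] gap 0.0562 grip 46.7
```

```bash
python3 -m creep '[[[0,0,0,0,0,0.1,0.4],[0,0,0,0,0,0.2,0.4],[0,0,0,0,0,0.28,0.4],[0,0,0,0,0,0.32,0.4],[0,0,0,0,0,0.34,0.4],[0,0,0,0,0,0.34,0.4],[0,0,0,0,0,0.34,0.4],[0,0,0,0,0,0.34,0.4]]]'
python3 -c "from h import *;go(.43,-.19,.042,22.5)"
```

```text
clock: 7.3
eef_pos: [0.4303, -0.1904, 0.046]
eef_rot: [[-0.377, 0.926, 0.001], [0.926, 0.377, -0.001], [-0.001, 0.001, -1.0]]
force: [-0.2, 0.3, -3.4]
finger_gap: 0.056
grip_force: 46.7
t7.3 [ 0.4303 -0.1904  0.046 ] turn [ 0.001  0.001 -0.004] shift [ 0.002 -0.001  0.02 ] rows 0.1 0.0 F [-0.22  0.34 -3.43] gap 0.056 grip 46.7
```

```bash
python3 -m creep '[[[0,0,0,0,0,0.01,0.4],[0,0,0,0,0,0.015,0.4],[0,0,0,0,0,0.02,0.4],[0,0,0,0,0,0.02,0.4],[0,0,0,0,0,0.02,0.4]]]'
python3 -c "from h import *;go(.43,-.19,.042,22.5)"
```

```text
clock: 7.8
eef_pos: [0.4299, -0.1904, 0.0422]
eef_rot: [[-0.377, 0.926, 0.0], [0.926, 0.377, -0.001], [-0.001, -0.0, -1.0]]
force: [-4.7, 1.3, 10.0]
finger_gap: 0.0556
grip_force: 47.8
t7.8 [ 0.4299 -0.1904  0.0422] turn [-0.     0.001 -0.004] shift [0.001 0.001 0.001] rows 0.0 0.0 F [-4.7   1.34  9.96] gap 0.0556 grip 47.8
```

The caddy is seated on the board: contact at about +10 N. Next I'll release, retreat upward and look.

```bash
python3 -m creep '[[[0,0,0,0,0,-0.005,0.6],[0,0,0,0,0,-0.005,0.8],[0,0,0,0,0,-0.005,1],[0,0,0,0,0,-0.005,1],[0,0,0,0,0,-0.005,1],[0,0,0,0,0,-0.005,1],[0,0,0,0,0,-0.005,1]]]'
python3 -m creep '[[[0,0,0,0,0,-0.1,1],[0,0,0,0,0,-0.25,1],[0,0,0,0,0,-0.5,1],[0,0,0,0,0,-0.75,1],[0,0,0,0,0,-0.9,1],[0,0,0,0,0,-0.9,1]]]'
python3 -m creep '[[[0,0,0,-0.8,-0.6,0,1],[0,0,0,-0.8,-0.6,0,1],[0,0,0,-0.8,-0.6,0,1],[0,0,0,-0.8,-0.6,0,1],[0,0,0,-0.8,-0.6,0,1],[0,0,0,-0.8,-0.6,0,1]]]'
python3 - <<'E'
from h import *
from bench import robot
t=robot.camera("top");s=robot.camera("side")
f=np.hstack([t["frame"],s["frame"]]);cv2.imwrite("pics/end.png",cv2.resize(f,(800,300),interpolation=3))
np.savez("top1.npz",**t)
for n,uv in dict(L=(193,272),M=(273,191)).items(): print(n,*lid(t,uv))
P=cloud(t);m=(P[...,2]>.085)&(P[...,2]<.1)&(abs(P[...,0]-.43)<.06)&(abs(P[...,1]+.19)<.06)
q=P[m];print(len(q),q.mean(0) if len(q) else 0, q.std(0))
E
```

```text
clock: 8.5
eef_pos: [0.4298, -0.1902, 0.0423]
eef_rot: [[-0.377, 0.926, 0.0], [0.926, 0.377, 0.0], [-0.0, 0.0, -1.0]]
force: [0.1, -0.3, -1.2]
finger_gap: 0.0855
grip_force: 0.0
clock: 9.1
eef_pos: [0.4321, -0.1909, 0.2266]
eef_rot: [[-0.377, 0.926, 0.007], [0.926, 0.377, -0.004], [-0.006, 0.005, -1.0]]
force: [0.4, 0.1, -0.3]
finger_gap: 0.0854
grip_force: 0.0
clock: 9.7
eef_pos: [0.3779, -0.3842, 0.2208]
eef_rot: [[-0.374, 0.927, -0.001], [0.927, 0.375, 0.002], [0.002, -0.0, -1.0]]
force: [0.3, 0.5, -0.6]
finger_gap: 0.0853
grip_force: 0.0
L [0.4221 0.3109] [0.4224 0.3111 0.0286 0.0747] 708
M [0.5792 0.1602] [0.5801 0.16   0.0285 0.0748] 655
734 [ 0.43159197 -0.18956183  0.09220057] [0.01420011 0.01445709 0.00200203]
```

View pics/end.png

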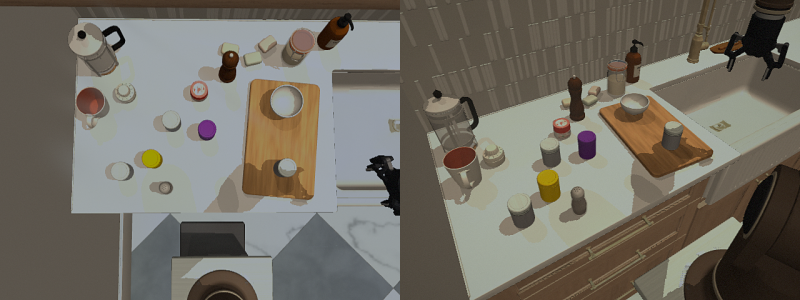

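The full caddy stands upright on the bare wood of the near half of the board, at (287,168) in the left view. The other two caddies are unmoved at (171,121) and (120,171), and the gripper is clear.

```bash
python3 -c "from bench import robot;print(robot.finish_job())"
```

```text
the job is handed in; nothing more can be done
None
```

The full caddy (about 4 N when lifted, against under 1 N for an empty one) stands upright on the near half of the oak board, the two others were never touched, and the job is handed in at about 10 s; no verdict was returned.

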